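# Tag the test guard, free the sagging bolt and hold the gate ajar

### The arm

A 7-joint arm with a two-finger parallel gripper is mounted at the origin on the work surface. World frame = base frame: x ahead of the robot, y to its left, z up, the work surface at z = 0. Lengths are in mm, angles in rad, forces in N, time in s.
With the tool pointing down it reaches from about 400 to 900 mm from the base axis. Payload 5.5 kg.
Tool frame: the origin (TCP) lies at the very end of the fingers, on their centre line; the grasp point (between the pads) lies 19 mm behind it; z points along the fingers, y is the line along which they close (so a half turn about z gives the same grasp; the last joint's range is limited). The gripper opens to 85 mm and grips with 20 to 120 N. Pads are 22 mm wide; open, the fingers measure 114 mm over their backs; the gripper's body (76 mm by 85 mm) begins 54 mm behind the grasp point. The pads swing forward as they close: fully open they stand 13 mm farther back than shut.
Start: joints at [1.419, 0.501, -0.427, 1.55, 0.221, 1.138, -0.21], TCP at [261.986, -594.864, 231.31] pointing down, gripper open.
Joint ranges: [-2.88, 2.88], [-0.31, 2.03], [-1.54, 1.56], [0.2, 2.42], [-1.41, 4.55], [0.19, 2.02], [-2.57, 2.57]. Speed limits (rad/s): [2.57, 2.57, 3.14, 3.14, 3.14, 3.14, 3.14].

### API

Orientations are given as a unit quaternion [w, x, y, z].
In Python, from rig import arm gives the robot as it stands.
- The arm moves only by the shell command python3 -m crank 'ROWS' [FORCE]. ROWS is JSON, a list that holds one entry, the list of rows, each a list of 5 numbers: the shift along the world's x, y, z in mm, then the turn about the world's z in rad, then the opening, from 0 (shut) to 1 (fully open). In form: [[[x, y, z, twist, fingers], ...]]. A call has 1 to 12 rows; each row is the pose to reach, as a shift and turn from the pose commanded when the call began; what a row does not reach only later rows make up. A row lasts 1/10 s, in which the tool goes at most 50 mm and 8.59 degrees, less where a joint would pass 70% of its speed; a pose out of reach is approached as far as the arm can. A call with a gripper value outside its range is refused whole. The fingers move at their own pace and stop on an object; FORCE is the grip in N (left out, the last holds). Time passes only in rows, so rows that repeat a pose let the fingers close. It gives the time, the measured TCP pose, the force, the opening and the grip force at its end, in the units of the state.
- arm.sense(): the state, without advancing time (a new reading comes with each control period).
- arm.capture(name): name is "scene" or "side" or "wrist"; returns a dict with "frame" (384x512x3 uint8, red, green, blue), "z_map" (384x512 float32, mm along the optical axis (not along the pixel's ray), 0 where there is no reading), "intrinsics" (3x3 intrinsics, pixels), "k1" (the pictures are not rectified: a ray, as slopes to the right and down, at radius r is drawn at 1 + k1 r^2 times it, then the intrinsics apply), "world_to_cam" (4x4, takes a point from world to camera coordinates); the wrist camera has in their place "T_tool_cam" (4x4, takes a point from camera to tool coordinates, whose origin is the TCP and whose axes are the flange's). Camera axes: x right, y down, z forward; pixel columns grow to the right and rows downward; lengths in mm; the calibration is good to about 2 mm. A picture is of the moment at which its call begins: read the wrist's pose just before it.
- arm.sign_off(): hands the job in; it is judged then, once.
Trained networks look in the newest picture that a camera, given by its name, has taken for a name from the list of things; names that differ only in an ending like _2 or _b are one class to them, and where a whole thing is asked for, a point or a joint stands for the part that bears it (a point fixed in the world has none). Each returns a list of dicts, best first, with "conf" (0 to 1); they miss things now and then, are a little off and sometimes report something else, mostly with a low value. They report only what shows in the picture. A call takes as long as a camera call.
- arm.masks_of(camera, thing): "region" (384x512 bool, what is visible of it) and "bbox" ([left, top, right, bottom] as shares, 0 to 1, of the picture: columns of its width, rows of its height, round what is visible of it).
- arm.tip_of(camera, thing): "xy" ([column, row] as shares, 0 to 1, of the picture: columns of its width, rows of its height: a listed point, or the origin of a listed thing).
The state is a dict: "clock": time; "qpos": joint angles; "joint_vel": joint speeds; "joint_torque": joint torques, N m; "ee_pos": TCP position; "orientation": TCP orientation; "contact_force": force on the tool from outside, world axes, zero at the start; "ft_torque": the same for the moment, N m; "grip_width": finger opening in mm; "finger_force": force on a finger pad.
Only numpy, scipy, OpenCV 4.12 (cv2) and the standard library are available. Lean on these libraries where they do the work, as an engineer would, in place of code of your own. Each camera call takes 0.05 s, during which the arm holds its last target. There are 200 camera calls.

### The job

Hang the yellow warning board astride the dark steel rail on the right of the bench guard, setting it down gently and letting go of it. Then take the bolt's black knob, lift the sagging bolt so that its nose clears the keeper's bent-up lip while you draw it back, without forcing it against the keeper, and with the bolt fully drawn pull the self-closing gate a hand's breadth (about 9 cm) open by that knob. Finish while still holding the knob, with the gate held still and ajar so that a colleague can reach in with a probe; leave everything else on the bench where it is.

Things in the scene. Friction and masses are not known exactly. Their poses are not given: they have to be found in the camera images.
- guard: Low fixed bench guard, aluminium and clear panels, 574 mm wide (y +0.234 to -0.340), 215 deep, posts 168 high. Origin: on the bench, mid-thickness of the 18 mm front; x into the guard, y left, z up. Front: hinge post (y .234 to .204), gate (to -.060, 145 high), keeper post (-.064 to -.124), clear panel 4 mm thick to z .130 under the hang rail (to -.310), end post. A circuit 120 high stands inside.
- rail_mid (a point): Middle of the hang rail: round horizontal dark steel bar, 12 mm in diameter, axis 155 mm above the bench along the guard's y, 186 mm free length between two posts that stand 13 mm above its axis. Axes as the guard's. At (0, -0.217, 0.155) in the guard's frame.
- board: Yellow warning board, loose, 0.1 to 0.2 kg: rigid tent (inverted V) of 4 mm sheet, 95 mm long along its ridge (its y), standing on two sloping legs 55 mm apart at the foot (its x), ridge 20 mm wide inside, 73 mm above the feet inside and 77 outside, black loop handle on top to 117 mm. Origin: under its centre at foot height, z up. Hung, the rail runs along its y between the legs, under the ridge.
- board_ridge (a point): Centre of the underside of the board's ridge, 73 mm above its feet; rests on top of the rail when hung (6 mm above the rail's axis).
- board_grip (a point): Centre of the board's handle bar, 36 mm above point board_ridge: 14 mm wide across the ridge (board x, the way to grip it), 14 mm tall, 54 mm long along the ridge; the ridge's top is 32 mm below this point, with 25 mm free height under the bar.
- gate (a joint): Gate angle, rad: 0 shut (the start), grows as the gate swings out towards the robot, to 1.3. The leaf is 260 mm from hinge axis to free edge: 0.35 is about 9 cm open at the edge. A spring shuts it: 0.36 N m when shut, 0.57 N m at 0.35.
- gate_hinge (a point): A point on the gate's vertical hinge axis, in the middle of its thickness, at (0, 0.200, 0.122) in the guard's frame. Seen from above the gate turns clockwise about it as it opens.
- gate_edge (a point): Middle of the free edge of the gate's top rail, on its front face.
- barrel_pivot (a point): The one screw left holding the bolt's 185 mm steel barrel plate to the front of the gate's top rail; at (-0.009, 0.135, 0.122) in the guard's frame with the gate shut. The barrel with its bolt pivots up and down about it in the plane of the gate.
- barrel (a joint): Lift of the barrel about its pivot screw, rad: 0 = sagging (0.07 below level, nose end low), 0.07 = level, at most 0.20. It falls back by its weight (2 to 4 N at the knob). The bolt's nose clears the keeper's lip from about 0.062 up.
- bolt (a joint): Slide of the bolt along its barrel, m: 0 = fully thrown (starts at 0 to 0.005), 0.058 = fully drawn, away from the keeper, towards the gate's hinge. The nose is free of the keeper from 0.052. Friction about 1.5 N.
- knob_grip (a point): Middle of the bolt's black knob, where to grip it: cylinder 16 mm in diameter, 38 long, pointing out of the gate, with a 21 mm steel rim at its end; 51 mm in front of the gate's face, 145 mm from the pivot screw along the bolt when thrown (87 when drawn), about 112 mm above the bench at the start. Free above and on both sides. x: along the knob, to the gate; y: along the bolt, as it is drawn.
- bolt_knob: The same knob as point knob_grip (its origin lies on the rod's axis, level with the pivot screw when thrown, not at the knob).
- bolt_nose: Nose of the bolt: the 10 mm rod is cranked 14 mm straight down at 226 mm from the pivot screw (when thrown) and runs on 35 mm as the nose. Its origin is as body bolt_knob's, not at the nose.
- keeper: Brass hoop on the keeper post, round the nose: y -0.085 to -0.107 in the guard's frame, 28 mm off the post, inside 76 to 154 mm high. Its foot on the gate side is bent up into a lip 4 mm thick at y -0.075 to -0.079, top edge 101 mm above the bench, just under the rod and behind the crank, which catches on it if pulled straight. Origin on the post's face, under the guard's origin.
- multimeter: Bystander: yellow multimeter lying flat, 190 x 95 x 47 mm.
- decade_a: Bystander: resistance decade box with a beige top, 170 x 110 x 96 mm over the knobs.
- decade_b: Bystander: a second decade box of the same kind.
- calculator: Bystander: black pocket calculator, 150 x 80 x 20 mm.
- parts_tray: Bystander: small open cardboard tray, 130 x 100 x 30 mm.
- ruler: Bystander: wooden ruler, 155 x 28 x 5 mm.
- solder_paste_pot: Bystander: small pot with a blue cap, 56 mm in diameter, 55 mm high.

How it is judged:
By the outcome, as a careful person would: the job done as asked, in the order asked, and still so for the second after the job is handed in, while the arm keeps its last pose, push and grip.
It also fails if it takes over 48 s, if anything falls off the work surface, if the arm or the gripper's body presses on something with over 40 N, if the wrist force passes 120 N, or if a joint passes its speed limit or range.

## Working session

There is one attempt and no reset: what is moved stays moved. The work goes in short steps, Python scripts to look and compute and a shell command to move; the robot and the scene stay as the last step left them, time stands still between calls to the robot, and variables do not carry over. Pictures are saved under pics/ and viewed, at most 10 in all, crops included, and the job is handed in when it is done.

```bash
mkdir -p pics; ls; cat > h.py <<'E'
import numpy as np, cv2
from rig import arm
from scipy.spatial.transform import Rotation as R
def campose(c, s=None):
    if 'world_to_cam' in c: return np.linalg.inv(np.array(c['world_to_cam']))
    T=np.eye(4); w,x,y,z=s['orientation']; T[:3,:3]=R.from_quat([x,y,z,w]).as_matrix(); T[:3,3]=s['ee_pos']
    return T@np.array(c['T_tool_cam'])
def ray(c,u,v):
    K=np.array(c['intrinsics']); k=float(c['k1'])
    p=np.array([(u-K[0,2])/K[0,0],(v-K[1,2])/K[1,1]]); q=p.copy()
    for _ in range(20): q=p/(1+k*(q@q))
    return np.array([q[0],q[1],1.])
def cam_ray(c,s,u,v):
    T=campose(c,s); d=T[:3,:3]@ray(c,u,v); return T[:3,3],d
def tri(rays):
    A=np.zeros((3,3)); b=np.zeros(3)
    for o,d in rays:
        d=d/np.linalg.norm(d); P=np.eye(3)-np.outer(d,d); A+=P; b+=P@o
    x=np.linalg.solve(A,b); return x,[np.linalg.norm(np.cross(x-o,d/np.linalg.norm(d))) for o,d in rays]
def pt(c,s,u,v,r=1):
    z=c['z_map'][int(v)-r:int(v)+r+1,int(u)-r:int(u)+r+1]; z=z[z>0]
    if len(z)==0: return None
    o,d=cam_ray(c,s,u,v); return o+d*np.median(z)
def project(c,s,X):
    T=np.linalg.inv(campose(c,s)); p=T[:3,:3]@np.array(X)+T[:3,3]; q=p[:2]/p[2]; q=q*(1+float(c['k1'])*(q@q))
    K=np.array(c['intrinsics']); return K[0,0]*q[0]+K[0,2],K[1,1]*q[1]+K[1,2]
E
python3 - <<'E'
from h import *
np.set_printoptions(precision=1,suppress=True)
s=arm.sense(); print(s)
rs={}
for n in ['scene','side','wrist']:
    c=arm.capture(n); cv2.imwrite(f'pics/a_{n}.png',c['frame'][:,:,::-1])
    print(n,campose(c,s)[:3,3])
    for t in ['guard','rail_mid','board','board_ridge','board_grip','gate_hinge','gate_edge','barrel_pivot','knob_grip','keeper']:
        for d in arm.tip_of(n,t)[:2]:
            u,v=d['xy'][0]*512,d['xy'][1]*384
            print(n,t,round(d['conf'],2),round(u,1),round(v,1),pt(c,s,u,v))
            if d['conf']>.4: rs.setdefault(t,{}).setdefault(n,cam_ray(c,s,u,v))
for t in rs:
    if len(rs[t])>1: print(t,list(rs[t]),*tri(list(rs[t].values())))
E
```

```text
pics
{'clock': 0.0, 'qpos': array([ 1.4,  0.5, -0.4,  1.6,  0.2,  1.1, -0.2]), 'joint_vel': array([ 0., -0.,  0., -0.,  0.,  0.,  0.]), 'joint_torque': array([  0. , -57. ,  -5.8, -28.1,   0. ,   0. ,   0. ]), 'ee_pos': array([ 261.7, -594.2,  230.2]), 'orientation': array([-0. ,  1. ,  0.2, -0. ]), 'contact_force': array([ 0.7,  0.5, -1.2]), 'ft_torque': array([ 0. , -0.1, -0. ]), 'finger_force': 0.0, 'grip_width': 85.1889087543709}
scene [1262.1 -297.2 1174.1]
scene guard 0.6 284.3 240.2 [607.5  48.7  -0.2]
scene rail_mid 0.92 218.2 226.2 [ 587.5 -162.1  157.5]
scene board_ridge 0.88 160.7 211.5 [ 418.9 -310.9   77.5]
scene board_grip 0.96 159.0 205.8 [ 424.8 -311.2  116.1]
scene gate_hinge 0.88 348.8 206.2 [622.4 256.1 114.6]
scene gate_edge 0.75 266.2 218.0 [606.4 -19.8 158. ]
scene knob_grip 0.56 269.0 217.0 [605.8 -10.6 158. ]
scene knob_grip 0.4 395.3 196.4 [611.6 448.7  71.1]
scene keeper 0.26 283.3 239.6 [606.3  45.3   3.4]
side [  77.5 1109.3 1213.2]
side guard 0.74 220.9 220.4 [586.6  47.4   9.8]
side rail_mid 0.79 243.9 153.4 [ 624.3 -273.6   76.1]
side board 0.74 294.1 1
[... 519 characters left out ...]
(9.370520642995025)]
rail_mid ['scene', 'side'] [ 585.7 -165.1  161.3] [np.float64(4.546464576177065), np.float64(4.546464576176995)]
board_ridge ['scene', 'side'] [ 555.3 -208.7   83.3] [np.float64(145.7094192670656), np.float64(145.70941926706556)]
board_grip ['scene', 'side'] [ 411.6 -312.7  102.7] [np.float64(2.4345458571527057), np.float64(2.434545857152714)]
gate_hinge ['scene', 'side'] [623.3 251.8 119.9] [np.float64(2.794855619623398), np.float64(2.794855619623346)]
gate_edge ['scene', 'side'] [587.6  -6.5 120.7] [np.float64(5.68634389660477), np.float64(5.686343896604728)]
knob_grip ['scene', 'side'] [557.5  14.5  77.1] [np.float64(4.2891109463556925), np.float64(4.289110946355768)]
```

```bash
python3 - <<'E'
import cv2
for n,(x,y,w,h) in {'scene':(110,140,270,180),'side':(150,110,240,170)}.items():
    i=cv2.imread(f'pics/a_{n}.png')[y:y+h,x:x+w]; cv2.imwrite(f'pics/b_{n}.png',cv2.resize(i,None,fx=2.9,fy=2.9,interpolation=3))
E
```

```text
(no output)
```

View pics/b_scene.png

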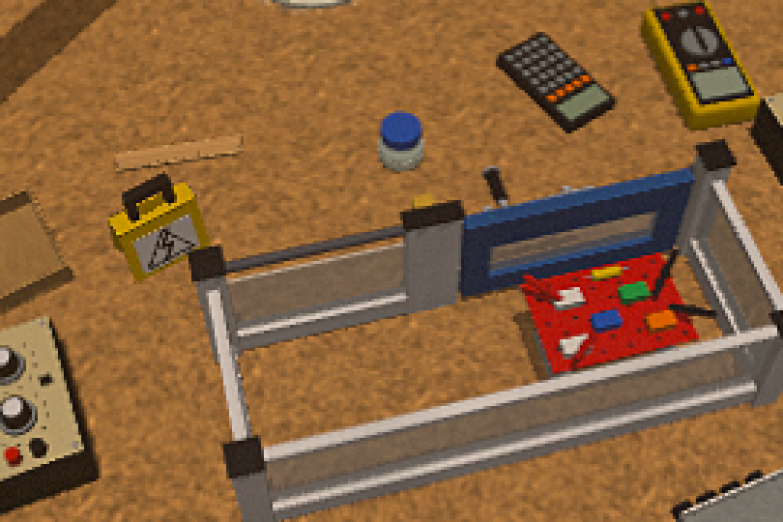

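View pics/b_side.png

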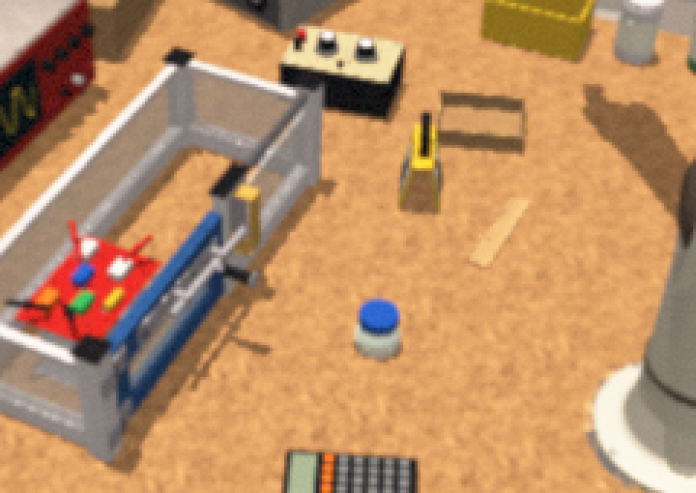

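```bash
python3 - <<'E'
from h import *
np.set_printoptions(precision=3,suppress=True)
s=arm.sense(); print(s['clock'],s['orientation']); w,x,y,z=s['orientation']; M=R.from_quat([x,y,z,w]).as_matrix(); print(M)
cs={n:arm.capture(n) for n in['scene','side']}
def pl(n,u,v,h):
    o,d=cam_ray(cs[n],s,u,v); return (o+d*(h-o[2])/d[2])[:2]
f=2.9
S=lambda a,b:(110+a/f,140+b/f); D=lambda a,b:(150+a/f,110+b/f)
for k,p in dict(hinge=(713,155),keeper=(433,213),end=(207,262)).items(): print('scene',k,pl('scene',*S(*p),168))
for k,p in dict(hinge=(93,349),keeper=(230,181)).items(): print('side',k,pl('side',*D(*p),168))
print('ridge ends',pl('scene',*S(112,222),77),pl('scene',*S(195,182),77), 'handle',pl('scene',*S(126,188),117),pl('scene',*S(172,180),117))
print('side handle',pl('side',*D(426,115),117),pl('side',*D(426,158),117))
print('knob',tri([cam_ray(cs['scene'],s,*S(496,183)),cam_ray(cs['side'],s,*D(242,272))]))
# board cloud
for n in cs:
    m=arm.masks_of(n,'board')
    print([round(a['conf'],2) for a in m])
    if not m: continue
    P=np.array([pt(cs[n],s,u,v,0) for v,u in np.argwhere(m[0]['region']) if cs[n]['z_map'][v,u]>0])
    for lo,hi in((70,84),(100,125)):
        q=P[(P[:,2]>lo)&(P[:,2]<hi)][:,:2]
        if len(q)>5:
            e,V=np.linalg.eigh(np.cov(q.T)); print(n,lo,len(q),q.mean(0),q.min(0),q.max(0),V[:,1],e**.5)
E
```

```text
1.65 [-0.     0.979  0.206  0.   ]
[[ 0.915  0.403  0.   ]
 [ 0.403 -0.915  0.   ]
 [ 0.    -0.    -1.   ]]
scene hinge [617.855 272.01 ]
scene keeper [590.846 -35.987]
scene end [ 573.562 -267.181]
side hinge [613.48  270.457]
side keeper [587.266 -40.276]
ridge ends [ 425.466 -351.666] [ 401.218 -252.429] handle [ 416.052 -326.931] [ 421.695 -277.23 ]
side handle [ 420.064 -324.82 ] [ 393.046 -235.147]
knob (array([536.513,  54.705, 114.896]), [np.float64(3.919883272102399), np.float64(3.9198832721024752)])
[0.85, 0.7]
scene 70 229 [ 423.777 -307.524] [ 395.042 -356.172] [ 447.008 -257.842] [-0.24   0.971] [ 9.236 28.282]
scene 100 106 [ 422.528 -307.862] [ 409.053 -334.898] [ 433.846 -279.583] [-0.21   0.978] [ 4.306 16.739]
[0.74, 0.5]
side 100 301 [572.982  78.361] [515.568 -28.282] [602.373 198.705] [0.204 0.979] [18.012 52.301]
```

```bash
python3 -m crank '[[[40,70,0,0.14,1],[80,140,0,0.28,1],[120,210,0,0.42,1],[161,286,0,0.56,1],[161,286,-10,0.7,1],[161,286,-20,0.84,1],[161,286,-20,0.98,1],[161,286,-20,1.12,1],[161,286,-20,1.26,1],[161,286,-20,1.385,1],[161,286,-20,1.385,1],[161,286,-20,1.385,1]]]' 40
python3 - <<'E'
from h import *
np.set_printoptions(precision=3,suppress=True)
s=arm.sense(); print(s['clock'],s['ee_pos'],s['orientation'],s['qpos']); c=arm.capture('wrist'); cv2.imwrite('pics/c_wrist.png',c['frame'][:,:,::-1])
for t in ['board_grip','board_ridge','board']:
    for d in arm.tip_of('wrist',t)[:2]:
        u,v=d['xy'][0]*512,d['xy'][1]*384; print(t,d['conf'],u,v,pt(c,s,u,v))
m=arm.masks_of('wrist','board')
P=np.array([pt(c,s,u,v,0) for v,u in np.argwhere(m[0]['region']) if c['z_map'][v,u]>0])
print(m[0]['conf'],np.percentile(P,[0,50,100],axis=0))
for lo,hi in((70,84),(108,125)):
    q=P[(P[:,2]>lo)&(P[:,2]<hi)][:,:2]
    if len(q)>5:
        r=cv2.minAreaRect(q.astype(np.float32)); e,V=np.linalg.eigh(np.cov(q.T)); print(lo,len(q),r,V[:,1],e**.5)
E
```

```text
clock: 3.05
ee_pos: [422.9, -309.0, 211.3]
orientation: [0.0, 0.623, 0.782, 0.0]
contact_force: [0.6, 0.1, -0.2]
grip_width: 85.3
finger_force: 0.0
3.05 [ 422.927 -308.985  211.341] [0.    0.623 0.782 0.   ] [ 1.264  0.377 -0.835  1.877  0.324  1.028  0.519]
board_grip 0.73 255.5904 186.0864 [ 418.65  -306.284  117.816]
board_ridge 0.61 254.208 177.1008 [ 415.957 -299.323  118.045]
board 0.64 254.6176 157.9008 [ 412.893 -284.344  118.15 ]
0.77 [[ 380.053 -386.153   -1.337]
 [ 418.36  -299.098   77.404]
 [ 458.972 -253.852  120.094]]
70 1963 ((418.9354248046875, -306.6528625488281), (29.926738739013672, 94.9188461303711), 14.95063304901123) [-0.268  0.964] [10.012 30.008]
108 1137 ((418.9245300292969, -306.45849609375), (13.983777046203613, 53.50679397583008), 14.876081466674805) [-0.257  0.966] [ 3.959 15.469]
```

View pics/c_wrist.png

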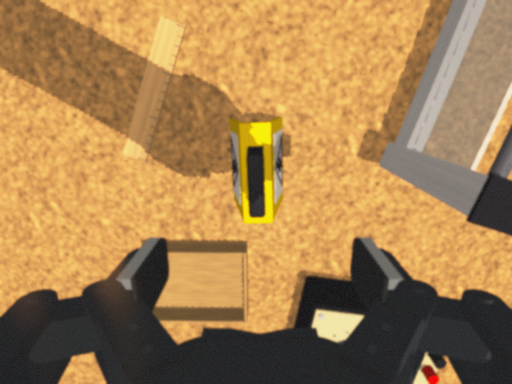

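```bash
python3 -m crank '[[[-4,2.5,-40,0.035,1],[-4,2.5,-80,0.035,1],[-4,2.5,-110,0.035,1],[-4,2.5,-120,0.035,1],[-4,2.5,-120,0.035,1],[-4,2.5,-120,0.035,0.1],[-4,2.5,-120,0.035,0],[-4,2.5,-120,0.035,0],[-4,2.5,-120,0.035,0],[-4,2.5,-120,0.035,0],[-4,2.5,-120,0.035,0]]]' 50
python3 - <<'E'
from h import *
s=arm.sense(); print(s['contact_force'],s['grip_width'],s['finger_force'])
E
```

```text
clock: 4.4
ee_pos: [419.3, -306.7, 91.9]
orientation: [0.001, 0.608, 0.794, -0.0]
contact_force: [-0.9, 0.0, 5.5]
grip_width: 13.3
finger_force: 50.5
[-0.8804787   0.01374445  5.46262087] 13.305207516153828 50.50054371356964
```

```bash
python3 -m crank '[[[0,0,15,0,0],[0,0,50,0,0],[0,0,95,0,0],[0,0,140,0,0],[0,0,180,-0.05,0],[25,25,200,-0.12,0],[55,60,205,-0.2,0],[85,95,205,-0.27,0],[110,125,205,-0.337,0],[120,142,205,-0.337,0],[120,142,205,-0.337,0],[120,142,205,-0.337,0]]]'
python3 - <<'E'
from h import *
np.set_printoptions(precision=3,suppress=True)
s=arm.sense(); print(s['clock'],s['ee_pos'],s['orientation'],s['contact_force'],s['grip_width'])
c=arm.capture('wrist'); cv2.imwrite('pics/d_wrist.png',c['frame'][:,:,::-1])
sc=arm.capture('scene'); sd=arm.capture('side')
for n,cc in(('scene',sc),('side',sd)):
    cv2.imwrite(f'pics/d_{n}.png',cc['frame'][:,:,::-1])
for n,cc in(('wrist',c),('scene',sc),('side',sd)):
  for t in ['rail_mid','board_ridge','board_grip']:
    for d in arm.tip_of(n,t)[:2]:
        u,v=d['xy'][0]*512,d['xy'][1]*384; print(n,t,d['conf'],u,v,pt(cc,s,u,v))
  P=np.array([pt(cc,s,u,v,0) for v in range(0,384) for u in range(0,512) if cc['z_map'][v,u]>0])
  q=P[(P[:,2]>146)&(P[:,2]<166)&(P[:,0]>560)&(P[:,0]<610)&(P[:,1]>-245)&(P[:,1]<-75)]
  print(n,len(q))
  for y in range(-240,-75,20):
    k=q[abs(q[:,1]-y)<10]; 
    if len(k): print(y,len(k),np.percentile(k[:,0],[5,50,95]),np.percentile(k[:,2],[5,50,95]))
E
```

```text
clock: 5.6
ee_pos: [538.6, -164.0, 296.5]
orientation: [-0.0, 0.732, 0.681, -0.0]
contact_force: [0.4, -1.5, -0.9]
grip_width: 13.2
finger_force: 49.6
5.6 [ 538.564 -164.031  296.476] [-0.     0.732  0.681 -0.   ] [ 0.415 -1.479 -0.878] 13.161273595193666
wrist rail_mid 0.88 307.3024 165.3888 [ 582.374 -155.854  160.896]
wrist board_grip 0.57 258.2016 258.5856 [ 537.999 -158.775  322.252]
wrist 2219
-240 60 [577.883 580.135 582.406] [157.6   160.27  161.921]
-220 223 [572.829 577.563 583.681] [156.981 160.323 161.863]
-200 241 [574.209 579.03  585.092] [156.845 160.353 161.791]
-180 262 [575.646 580.533 586.534] [156.868 160.226 161.857]
-160 276 [577.265 582.154 587.888] [156.6   160.188 161.968]
-140 291 [578.98  583.651 589.267] [156.893 160.262 161.577]
-120 302 [580.503 585.384 590.681] [156.81  160.156 161.674]
-100 306 [582.043 586.444 592.084] [156.41  160.202 161.9  ]
-80 258 [582.779 587.695 593.353] [156.672 160.148 162.057]
scene rail_mid 0.77 216.8832 222.9888 [ 467.79  -141.462   -1.65 ]
scene board_ridge 0.68 207.104 186.816 [ 553.696 -174.016  304.837]
scene board_rid
[... 738 characters left out ...]
 163.11 ]
side board_ridge 0.64 254.976 130.7904 [ 531.538 -142.671  294.078]
side board_grip 0.61 255.1808 119.30879999999999 [ 539.832 -165.072  325.66 ]
side 97
-240 8 [570.26  572.026 577.991] [152.89  158.52  164.071]
-220 11 [568.921 572.189 577.914] [155.988 160.418 164.636]
-200 12 [571.347 576.35  582.505] [156.446 158.01  162.376]
-180 11 [572.891 577.331 584.662] [152.766 156.66  163.191]
-160 12 [574.527 578.048 583.437] [152.988 159.699 164.162]
-140 12 [575.141 580.359 585.417] [157.384 159.632 162.69 ]
-120 14 [577.507 580.588 587.576] [154.699 159.785 164.454]
-100 14 [580.125 582.855 588.992] [155.287 158.312 162.267]
-80 3 [581.405 581.994 585.482] [154.265 155.244 164.335]
```

View pics/d_wrist.png

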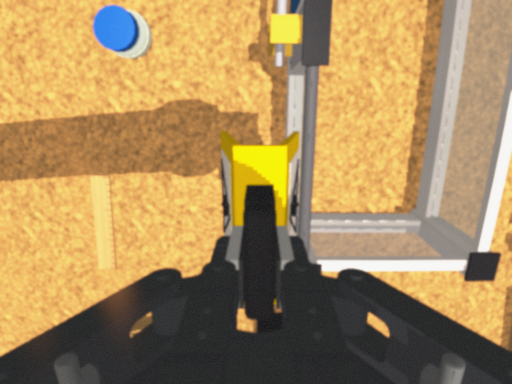

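```bash
python3 -m crank '[[[20,2,0,0,0],[43.5,3,0,0,0],[43.5,3,0,0,0],[43.5,3,-30,0,0],[43.5,3,-60,0,0],[43.5,3,-85,0,0],[43.5,3,-100,0,0],[43.5,3,-107,0,0],[43.5,3,-110,0,0],[43.5,3,-110,0,0]]]'
python3 - <<'E'
from h import *
np.set_printoptions(precision=3,suppress=True)
s=arm.sense(); print(s['clock'],s['contact_force'])
sd=arm.capture('side'); i=sd['frame'][90:200,190:320,::-1]; cv2.imwrite('pics/e_side.png',cv2.resize(i,None,fx=5,fy=5,interpolation=3))
E
```

```text
clock: 7.2
ee_pos: [583.0, -161.4, 187.0]
orientation: [0.0, 0.732, 0.681, 0.0]
contact_force: [0.4, 0.2, -1.5]
grip_width: 13.0
finger_force: 49.6
7.2 [ 0.41   0.229 -1.533]
```

View pics/e_side.png

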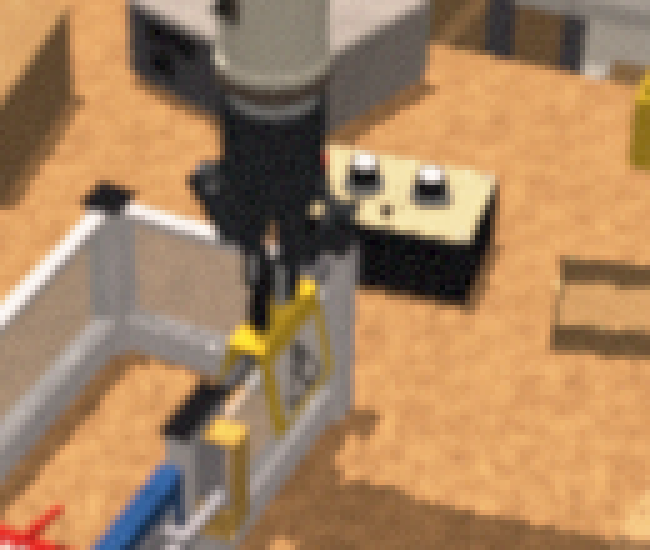

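The board straddles the rail (rail at crop ~(240,375) running under the ridge). Lower slowly to contact.

```bash
python3 -m crank '[[[0,0,-1.5,0,0],[0,0,-3,0,0],[0,0,-4.5,0,0],[0,0,-5.5,0,0],[0,0,-5.5,0,0]]]'
```

```text
clock: 7.75
ee_pos: [582.3, -161.4, 180.6]
orientation: [-0.0, 0.732, 0.681, -0.0]
contact_force: [0.3, 0.5, -2.2]
grip_width: 13.0
finger_force: 49.6
```

```bash
python3 -m crank '[[[0,0,-1,0,0],[0,0,-1.5,0,0],[0,0,-2,0,0],[0,0,-2,0,0]]]'
```

```text
clock: 8.15
ee_pos: [582.7, -161.3, 179.5]
orientation: [0.0, 0.732, 0.681, 0.0]
contact_force: [-2.3, -0.5, 5.5]
grip_width: 13.2
finger_force: 50.5
```

```bash
python3 -m crank '[[[0,0,0,0,0.25],[0,0,0,0,0.5],[0,0,0,0,0.5],[0,0,0,0,0.5],[0,0,5,0,0.5],[0,0,25,0,0.5],[0,0,60,0,0.5],[0,0,90,0,0.5],[0,0,90,0,0.5]]]'
python3 - <<'E'
from h import *
np.set_printoptions(precision=3,suppress=True)
s=arm.sense(); print(s['clock'],s['qpos'],s['grip_width'])
for n in('scene','side'):
    c=arm.capture(n); x,y=(150,150) if n=='scene' else (190,100)
    cv2.imwrite(f'pics/f_{n}.png',cv2.resize(c['frame'][y:y+110,x:x+140,::-1],None,fx=4,fy=4,interpolation=3))
    for t in ['board_grip','board_ridge']:
        for d in arm.tip_of(n,t)[:1]:
            u,v=d['xy'][0]*512,d['xy'][1]*384; print(n,t,d['conf'],u,v,pt(c,s,u,v))
cv2.imwrite('pics/f.png',np.hstack([cv2.resize(cv2.imread(f'pics/f_{n}.png'),(400,314)) for n in('scene','side')]))
E
```

```text
clock: 9.05
ee_pos: [585.4, -161.2, 274.0]
orientation: [0.003, 0.732, 0.681, 0.002]
contact_force: [0.1, -0.9, -1.0]
grip_width: 42.6
finger_force: 0.0
9.05 [ 0.84   0.47  -0.837  1.614  0.369  1.215 -0.144] 42.63032958808404
scene board_grip 0.87 215.3984 217.30559999999997 [ 586.92  -167.265  204.3  ]
scene board_ridge 0.91 218.0096 225.984 [ 590.694 -163.233  163.761]
side board_grip 0.9 242.3808 144.9984 [ 629.75  -270.472  118.656]
side board_ridge 0.77 246.4256 154.5984 [ 571.49  -165.342  162.398]
```

View pics/f.png

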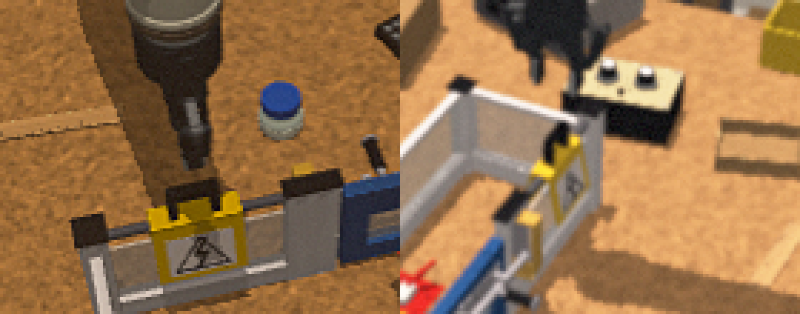

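```bash
python3 -m crank '[[[-10,30,10,0.14,0.6],[-20,70,10,0.29,0.6],[-30,110,10,0.44,0.6],[-38,150,10,0.59,0.6],[-45,190,0,0.74,0.6],[-45,215,-20,0.89,0.6],[-45,215,-50,1.04,0.6],[-45,215,-60,1.19,0.6],[-45,215,-60,1.34,0.6],[-45,215,-60,1.48,0.6],[-45,215,-60,1.571,0.6],[-45,215,-60,1.571,0.6]]]'
python3 - <<'E'
from h import *
np.set_printoptions(precision=3,suppress=True)
s=arm.sense(); print(s['clock'],s['qpos'],s['ee_pos'])
c=arm.capture('wrist'); cv2.imwrite('pics/g_wrist.png',c['frame'][:,:,::-1])
for t in ['knob_grip','barrel_pivot','gate_hinge','gate_edge']:
    for d in arm.tip_of('wrist',t)[:2]:
        u,v=d['xy'][0]*512,d['xy'][1]*384; print(t,d['conf'],u,v,pt(c,s,u,v))
m=arm.masks_of('wrist','bolt_knob')
for k in m[:2]:
    P=np.array([pt(c,s,u,v,0) for v,u in np.argwhere(k['region']) if c['z_map'][v,u]>0])
    print(k['conf'],np.array(k['bbox'])*[512,384,512,384],np.percentile(P,[5,50,95],axis=0))
E
```

```text
clock: 10.55
ee_pos: [536.9, 53.6, 207.8]
orientation: [-0.001, 0.036, 0.999, 0.001]
contact_force: [-0.1, 0.9, 0.5]
grip_width: 51.4
finger_force: 0.0
10.55 [ 0.751  0.594 -1.208  1.836  0.608  1.15   0.83 ] [536.896  53.611 207.77 ]
knob_grip 0.69 261.376 195.68640000000002 [538.753  55.369 120.28 ]
barrel_pivot 0.78 427.776 256.01279999999997 [597.935 187.593 126.748]
gate_hinge 0.68 500.7872 266.304 [606.048 242.903 138.14 ]
gate_edge 0.72 428.5952 256.704 [598.538 188.252 126.907]
0.75 [251.494 167.501 279.808 233.51 ] [[519.076  48.733 109.999]
 [538.575  55.672 118.642]
 [566.234  63.776 121.414]]
0.39 [132.403 163.814 445.184 266.189] [[527.493 -10.501 102.008]
 [580.211  64.187 118.433]
 [598.662 183.245 131.167]]
```

View pics/g_wrist.png

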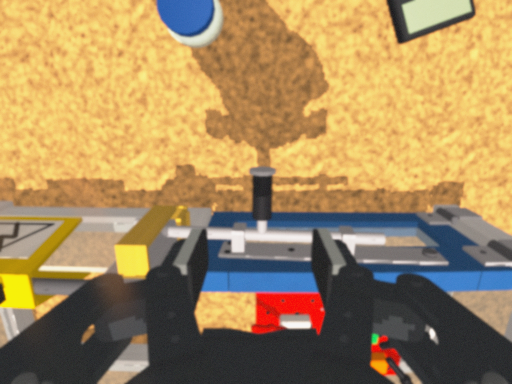

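```bash
python3 -m crank '[[[2,2,-40,0,0.6],[2,2,-80,0,0.6],[2,2,-105,0,0.6],[2,2,-114.5,0,0.6],[2,2,-114.5,0,0.6],[2,2,-114.5,0,0.1],[2,2,-114.5,0,0],[2,2,-114.5,0,0],[2,2,-114.5,0,0],[2,2,-114.5,0,0]]]' 45
```

```text
clock: 11.85
ee_pos: [540.7, 55.8, 95.8]
orientation: [0.001, 0.037, 0.999, -0.0]
contact_force: [-0.1, -0.2, 7.0]
grip_width: 14.2
finger_force: 43.9
```

```bash
python3 -m crank '[[[0,0,2,0,0],[0,0,5,0,0],[0,0,9,0,0],[0,0,13,0,0],[0,0,16,0,0],[0,0,18,0,0],[0,0,18,0,0],[0,0,18,0,0]]]'
python3 - <<'E'
from h import *
np.set_printoptions(precision=3,suppress=True)
s=arm.sense(); print(s['clock'],s['ee_pos'],s['contact_force'],s['ft_torque'])
sd=arm.capture('side'); x,y=190,140; a=sd['frame'][y:y+90,x:x+110,::-1]
sd=arm.capture('scene'); x,y=220,160; b=sd['frame'][y:y+90,x:x+110,::-1]
cv2.imwrite('pics/i.png',cv2.resize(np.hstack([a,b]),None,fx=3.6,fy=3.6,interpolation=3))
E
```

```text
clock: 12.65
ee_pos: [539.5, 55.5, 112.3]
orientation: [-0.0, 0.036, 0.999, -0.0]
contact_force: [2.2, 0.5, -4.4]
grip_width: 14.2
finger_force: 43.9
12.65 [539.501  55.469 112.32 ] [ 2.227  0.465 -4.384] [-0.131 -0.492 -0.112]
```

View pics/i.png

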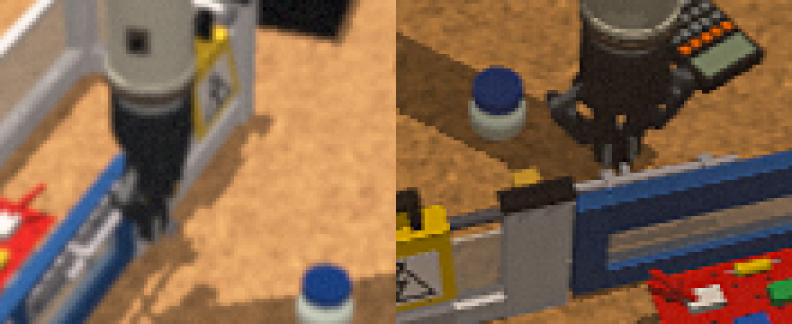

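```bash
python3 -m crank '[[[0.3,4,0,0,0],[0.6,8,0,0,0],[1,13,0,0,0],[1.4,18,-0.5,0,0],[1.9,24,-1,0,0],[1.9,24,-1,0,0]]]'
```

```text
clock: 13.35
ee_pos: [541.5, 81.4, 111.5]
orientation: [0.0, 0.036, 0.999, 0.001]
contact_force: [2.3, 0.8, -5.1]
grip_width: 14.6
finger_force: 44.0
```

```bash
python3 -m crank '[[[0.4,6,0,0,0],[0.9,12,-0.5,0,0],[1.4,18,-1,0,0],[1.8,24,-1,0,0],[2,27,-1,0,0],[2.1,28,-1,0,0],[2.1,28,-1,0,0]]]'
```

```text
clock: 14.05
ee_pos: [543.6, 108.1, 110.3]
orientation: [0.0, 0.036, 0.999, 0.0]
contact_force: [3.2, -0.4, -5.6]
grip_width: 14.2
finger_force: 43.9
```

```bash
python3 -m crank '[[[0.1,1.5,0,0,0],[0.2,3,0,0,0],[0.3,4,0,0,0],[0.3,4,0,0,0]]]'
python3 - <<'E'
from h import *
np.set_printoptions(precision=3,suppress=True)
s=arm.sense(); print(s['clock'],s['ee_pos'],s['contact_force'],s['ft_torque'])
E
```

```text
clock: 14.45
ee_pos: [542.9, 109.1, 109.7]
orientation: [-0.001, 0.037, 0.999, -0.002]
contact_force: [0.0, -7.4, -4.1]
grip_width: 14.6
finger_force: 44.4
14.45 [542.904 109.085 109.674] [ 0.036 -7.449 -4.071] [-1.422 -0.059 -0.206]
```

```bash
python3 -m crank '[[[-3.2,0.7,0,-0.022,0],[-6.4,2.5,0,-0.045,0],[-12.9,6,0,-0.09,0],[-19,10,0,-0.135,0],[-25,14,0,-0.18,0],[-25,14,0,-0.18,0]]]'
```

```text
clock: 15.05
ee_pos: [517.5, 125.0, 110.1]
orientation: [-0.001, 0.126, 0.992, -0.001]
contact_force: [1.5, -5.7, -4.6]
grip_width: 14.3
finger_force: 44.5
```

```bash
python3 -m crank '[[[-6,4.5,0,-0.045,0],[-11.6,9,0,-0.09,0],[-17,14,0,-0.135,0],[-21,18,0,-0.17,0],[-22.5,19.5,0,-0.18,0],[-22.5,19.5,0,-0.18,0],[-22.5,19.5,0,-0.18,0],[-22.5,19.5,0,-0.18,0]]]'
python3 - <<'E'
from h import *
np.set_printoptions(precision=3,suppress=True)
s=arm.sense(); print(s['clock'],s['ee_pos'],s['contact_force'],s['ft_torque'],s['qpos'])
ims=[]
for n,(x,y) in dict(side=(170,130),scene=(230,150)).items():
    c=arm.capture(n); ims.append(c['frame'][y:y+110,x:x+130,::-1])
    for t in ['gate_edge','gate_hinge']:
        for d in arm.tip_of(n,t)[:2]:
            u,v=d['xy'][0]*512,d['xy'][1]*384; print(n,t,d['conf'],u,v,pt(c,s,u,v))
cv2.imwrite('pics/j.png',cv2.resize(np.hstack(ims),None,fx=3,fy=3,interpolation=3))
E
```

```text
clock: 15.85
ee_pos: [496.5, 144.2, 110.2]
orientation: [-0.0, 0.214, 0.977, -0.001]
contact_force: [1.5, -4.6, -4.4]
grip_width: 14.6
finger_force: 44.4
15.85 [496.526 144.191 110.192] [ 1.482 -4.646 -4.372] [-1.179 -0.326 -0.197] [ 0.454  0.624 -1.015  1.969  0.668  0.93   0.233]
side gate_edge 0.96 245.9136 203.5968 [465.697 109.095 191.215]
side gate_hinge 0.91 183.7056 233.3952 [600.475 283.936 172.963]
side gate_hinge 0.69 242.4832 169.4976 [458.089 157.653 371.632]
scene gate_edge 0.98 266.8032 195.8016 [414.712  59.25   -0.16 ]
scene gate_edge 0.54 168.8064 192.8832 [ 291.727 -268.079    5.145]
scene gate_hinge 0.55 345.8048 205.59359999999998 [621.649 244.199 122.229]
```

View pics/j.png

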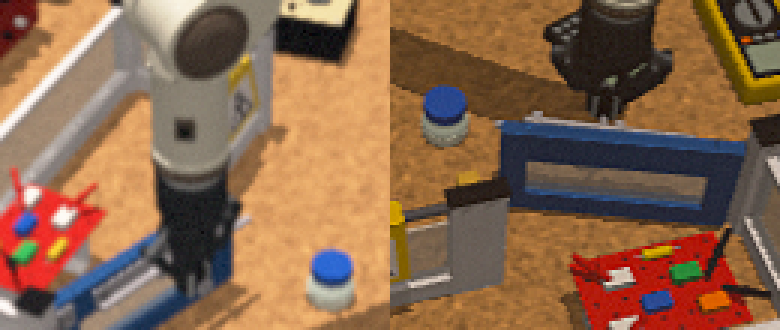

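```bash
python3 - <<'E'
from h import *
np.set_printoptions(precision=3,suppress=True)
a=arm.capture('side'); b=arm.capture('scene'); s=arm.sense()
x,e=tri([cam_ray(a,s,245.9,203.6),cam_ray(b,s,266.8,195.8)]); print(x,e, s['ee_pos'],s['joint_vel'],s['clock'])
h=np.array([616,256]); d=x[:2]-h; print(np.linalg.norm(d), np.arctan2(-d[0],-d[1])-0.0755-np.arctan(9/260)+0.151*0)
d0=np.array([587.6,-6.5])-h; print(np.arctan2(-d[0],-d[1])-np.arctan2(-d0[0],-d0[1]))
E
```

```text
[495.644  27.058 109.308] [np.float64(2.0324905019062482), np.float64(2.0324905019064756)] [496.525 144.175 110.163] [ 0.     0.001  0.001 -0.001 -0.002 -0.002 -0.001] 16.25
258.6502463938993 0.373898483712674
0.3762287659341769
```

```bash
python3 -c "
from rig import arm
print(arm.sign_off())"
```

```text
the job is handed in; nothing more can be done
None
```

The warning board is hanging on the rail. The bolt is lifted and fully drawn, and I handed the job in with the gate held still by its knob, open about 0.37 rad (roughly 9.5 cm at the edge); no verdict was shown.

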